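Mesh the splined hub with the gearmotor shaft

ROBOT

A 7-joint arm with a two-finger parallel gripper is mounted at the origin on a cart in front of the work surface, level with it; the furniture and walls round the work are solid. World frame = base frame: x ahead of the robot, y to its left, z up, the work surface at z = 0. Lengths are in mm, angles in rad, forces in N, time in s.
With the tool pointing down it reaches from about 425 to 925 mm from the base axis. Payload 6.8 kg.
Tool frame: the origin (TCP) lies on the centre line of the jaws, within the pads' length; the fingertips stand 8 mm ahead of it and the grasp point (between the pads) lies 11 mm behind it; z points along the fingers, y is the line along which they close (so a half turn about z gives the same grasp; the last joint's range is limited). The gripper opens to 85 mm and grips with 20 to 120 N. Pads are 22 mm wide; open, the fingers measure 114 mm over their backs; the gripper's body (76 mm by 85 mm) begins 54 mm behind the grasp point. The pads swing forward as they close: fully open they stand 13 mm farther back than shut.
Start: joints at [-1.239, 0.477, 0.022, 1.555, -0.011, 1.109, -0.083], TCP at [287.386, 610.783, 239.308] pointing down, gripper open.
Joint ranges: [-2.96, 2.96], [-0.34, 2.1], [-1.41, 1.46], [0.24, 2.44], [-1.37, 4.51], [0.17, 1.92], [-2.96, 2.96]. Speed limits (rad/s): [2.39, 2.39, 3.14, 3.14, 3.14, 3.14, 3.14].

INTERFACE

Orientations are given as a unit quaternion [x, y, z, w].
In Python, from bench import sensors, viewer, job gives the robot as it stands.
- The arm moves only by the shell command python3 -m creep 'ROWS'. ROWS is JSON, a list that holds one entry, the list of rows, each a list of 7 numbers: the turn, a rotation vector about the tool's x, y, z in units of 0.12 rad (1.0 is 0.12 rad), then the shift along the tool's x, y, z in units of 60 mm (1.0 is 60 mm), then the gripper command: -1 is fully open, 1 is shut, values between are in proportion. In form: [[[ax, ay, az, dx, dy, dz, gripper], ...]]. A call has 1 to 5 rows; each row shifts and turns the commanded pose from where the row before left it, along the tool's axes as they then stand; what a row does not reach is not made up. A row lasts 1/8 s, in which the tool goes at most 62.5 mm and 10.7 degrees, less where a joint would pass 70% of its speed; a pose out of reach is approached as far as the arm can. A call with a number of a shift or a turn outside -1 to 1 is refused whole. A call with a gripper value outside its range is refused whole. The fingers move at their own pace and stop on an object; the grip force is fixed at half the most. Time passes only in rows, so rows that do not move let the fingers close. It gives the time, the measured TCP pose, the force, the opening and the grip force at its end, in the units of the state.
- sensors.get_state(): the state, without advancing time (a new reading comes with each control period).
- viewer.snapshot(name): name is "scene" or "top" or "wrist"; returns the picture (400x640x3 uint8, red, green, blue); there is no depth.
- viewer.get_calibration(name): a dict with "vertical_fov" (degrees; the focal length in pixels is half the picture's height over the tangent of half this angle, whatever the lens; pixels are square), "cx", "cy" (the principal point, pixels), "origin" and "orientation" of the camera in the world. Camera axes: x right, y down, z forward; pixel columns grow to the right and rows downward; lengths in mm; the calibration is good to about 2 mm. The wrist camera is an equidistant fisheye: a pixel r from the principal point sees the ray r / f radians off the axis. A picture is of the moment at which its call begins: read the wrist's pose just before it. get_calibration takes no time and is no camera call; for the wrist camera it gives the pose at the moment of the call.
- job.sign_off(): hands the job in; it is judged then, once.
The state is a dict: "time": time; "joint_positions": joint angles; "joint_velocities": joint speeds; "effort": joint torques, N m; "tool_pos": TCP position; "eef_rot": TCP orientation; "ft_force": force on the tool from outside, world axes, zero at the start; "wrist_torque": the same for the moment, N m; "width": finger opening in mm; "finger_force": force on a finger pad.
Only numpy, scipy, OpenCV 4.12 (cv2) and the standard library are available. Lean on these libraries where they do the work, as an engineer would, in place of code of your own. Each camera call takes 0.05 s, during which the arm holds its last target. There are 200 camera calls.

TASK

Fit the steel coupling hub with the cross-shaped (four-slot) bore onto the upright splined shaft of the gearmotor: turn it until its slots line up with the shaft's four splines, push it fully home on the shaft's shoulder and let go. The other hub, with the plain round bore, does not fit; leave it where it stands.

Things in the scene. Friction and masses are not known exactly. Their poses are not given: they have to be found in the camera images.
- splined_hub_center (a point): Centre (half-way up) of the loose steel splined hub: 44 mm high, 64 mm long in x, two flats 50 mm apart square to y (grip there). z up, along the bore; underside 22 mm below. Open through bore: 25 mm round with four slots 14 mm wide reaching 20 mm from the axis along +-x and +-y: a cross from above. Fits at four yaws 90 degrees apart. About 0.3 kg.
- plain_hub_center (a point): Centre (half-way up) of the plain hub: same steel, outer shape and size (64 x 50 x 44 mm) as the splined hub, but with a smooth round 28 mm bore, too small for the splines. Leave it where it stands.
- shaft_seat (a point): On the axis of the upright, non-turning shaft, at the shoulder where the hub's underside rests when home (hub centre then 22 mm above). z up; four splines, along +-x and +-y of this point, 6 mm wide, reach 16 mm from the axis. Shaft ends 37 mm above, last 8 mm tapered. Lined up, the hub has 4 mm play sideways; centred, it passes within 14 degrees of yaw.
- gearmotor: Bolted-down grey gearbox with the upright shaft, foot 130 x 134 mm; origin on the bench under the shaft axis. Shoulder 52 mm across, 70 mm above the origin; flat top 6 to 10 mm below the shoulder. The dark motor lies along its +x, out to 170 mm, no higher than the shoulder.
Mind the look-alikes: they are no part of the job. Leave any pink or red look-alike of the part that bears splined_hub_center alone.

How it is judged:
By the outcome, as a careful person would: the job done as asked, in the order asked, and still so for the second after the job is handed in, with the robot touching nothing.
It also fails if it takes over 35 s, if anything falls off the work surface, if the arm or the gripper's body presses on something with over 40 N, if the wrist force passes 120 N, or if a joint passes its speed limit or range.

## Working session

There is one attempt and no reset: what is moved stays moved. The work goes in short steps, Python scripts to look and compute and a shell command to move; the robot and the scene stay as the last step left them, time stands still between calls to the robot, and variables do not carry over. Pictures are saved under pics/ and viewed, at most 10 in all, crops included, and the job is handed in when it is done.

```bash
mkdir -p pics; cat > h.py <<'E'
import numpy as np, cv2
from scipy.spatial.transform import Rotation as R
from bench import sensors, viewer, job
def save(name,fn,crop=None,s=1):
    im=viewer.snapshot(name)[:,:,::-1]; cv2.imwrite('pics/raw_'+fn,im)
    return im
def crop(fn,out,x0,y0,x1,y1,s):
    im=cv2.imread('pics/raw_'+fn)[y0:y1,x0:x1]; cv2.imwrite('pics/'+out,cv2.resize(im,None,fx=s,fy=s,interpolation=cv2.INTER_CUBIC))
def ray(cal,u,v,fish=False):
    f=200/np.tan(np.radians(cal['vertical_fov'])/2); d=np.array([u-cal['cx'],v-cal['cy']],float)
    if fish:
        r=np.hypot(*d); t=r/f; c=np.r_[d/max(r,1e-9)*np.sin(t),np.cos(t)]
    else: c=np.r_[d/f,1]
    return np.array(cal['origin']),R.from_quat(cal['orientation']).apply(c)
def onz(cal,u,v,z,fish=False):
    o,d=ray(cal,u,v,fish); return o+d*(z-o[2])/d[2]
E
python3 - <<'E'
from h import *
import json
for n in('top','scene'):
    save(n,n+'0.png'); c=viewer.get_calibration(n); json.dump({k:np.array(v).tolist() for k,v in c.items()},open(n+'.json','w')); print(n,c)
a=cv2.imread('pics/raw_top0.png');cv2.imwrite('pics/top0.png',a)
s=sensors.get_state();print(s)
E
```

```text
top {'vertical_fov': 54.0809990208614, 'cx': 318.4196473455759, 'cy': 202.0371943362057, 'origin': array([363.41408783, -36.0269587 , 948.2998365 ]), 'orientation': array([ 0.71451122, -0.69438742,  0.05730693, -0.06336997])}
scene {'vertical_fov': 52.12744417212059, 'cx': 316.8216178224288, 'cy': 199.98682025377164, 'origin': array([ 149.78164129, -661.77629698,  673.74986302]), 'orientation': array([ 0.86951897, -0.23963903,  0.10281821, -0.41945   ])}
{'time': 0.1, 'joint_positions': array([-1.23913955,  0.47769708,  0.02235724,  1.55634517, -0.01152661,
        1.1093021 , -0.08308455]), 'joint_velocities': array([-0.00013946, -0.00302438,  0.00085667, -0.00245297,  0.00102348,
       -0.00081648,  0.0001247 ]), 'effort': array([ 4.85591634e-03, -5.97762287e+01,  1.61379173e+00, -2.81955832e+01,
        1.28332298e-02,  5.05184420e-03, -3.50883158e-05]), 'tool_pos': array([287.15023684, 610.30371959, 238.43998123]), 'eef_rot': array([ 2.18105635e-01,  9.75924830e-01, -8.01701335e-04, -1.27849984e-04]), 'ft_force': array([-0.45334057, -1.36411349,  0.30201178]), 'wrist_torque': array([0.01900149, 0.02220988, 0.01096492]), 'finger_force': 0.0, 'width': 85.52987261141237}
```

View pics/top0.png

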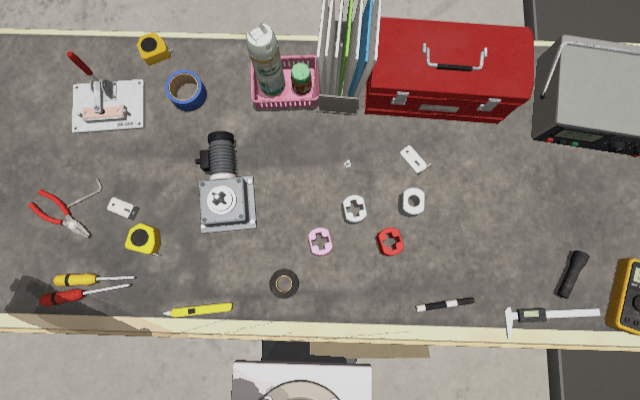

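The cross-bored parts are a steel one at (354,209), a pink one at (320,241) and a red one at (390,241). A steel hub with a round bore stands at (413,202), and the shaft is at about (221,200). The steel cross hub at (354,209) fits the description; I'll confirm it in an enlarged crop.

```bash
python3 - <<'E'
from h import *
crop('top0.png','c1.png',180,120,440,270,3)
E
```

```text
(no output)
```

View pics/c1.png

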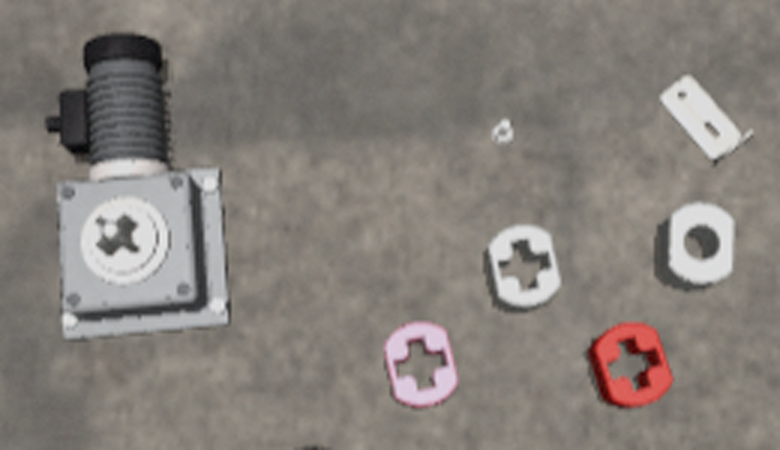

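```bash
python3 - <<'E'
from h import *
import json
c=json.load(open('top.json'))
p=lambda x,y,z:onz(c,180+(x+.5)/3-.5,120+(y+.5)/3-.5,z)
print('hub',p(524,266,44),'shoulder',p(124,240,70),'tip',p(117,236,107),'plain',p(702,243,44),'motor',p(122,45,50))
for a,b,z in(((60,183),(190,172),62),((65,308),(197,300),62),((60,183),(65,308),62),((556,240),(560,275),44),((490,248),(494,285),44),((499,272),(549,260),44),((517,243),(530,291),44)):
    d=p(*a,z)-p(*b,z); print(a,b,np.degrees(np.arctan2(d[1],d[0]))%90)
s=sensors.get_state();print(R.from_quat(s['eef_rot']).as_matrix().round(3))
w=viewer.get_calibration('wrist');print(w, np.array(w['origin'])-s['tool_pos'])
E
```

```text
hub [ 506.77246677 -110.19262781   44.        ] shoulder [514.10402012 196.00335968  70.        ] tip [510.56892124 191.54656961 107.        ] plain [ 528.83057881 -248.65196947   44.        ] motor [675.80987595 214.21789999  50.        ]
(60, 183) (190, 172) 6.553779048642099
(65, 308) (197, 300) 5.117490540160816
(60, 183) (65, 308) 6.853407484806788
(556, 240) (560, 275) 6.934409048330836
(490, 248) (494, 285) 7.140430158279631
(499, 272) (549, 260) 15.224079727427608
(517, 243) (530, 291) 15.807672724378824
[[-0.905  0.426 -0.001]
 [ 0.426  0.905 -0.002]
 [-0.    -0.002 -1.   ]]
{'vertical_fov': 65.70646984690485, 'cx': 319.9093399317773, 'cy': 200.05192474554502, 'origin': array([214.42696026, 645.32905184, 373.28530494]), 'orientation': array([0.83334619, 0.52906034, 0.08463077, 0.13589302])} [-72.72327659  35.02533225 134.8453237 ]
```

```bash
python3 -m creep '[[[0,0,0,-0.65,-0.64,0,-1],[0,0,0,-0.65,-0.64,0,-1],[0,0,0,-0.65,-0.64,0,-1],[0,0,0,-0.65,-0.64,0,-1],[0,0,0,-0.65,-0.64,0,-1]]]'
python3 -m creep '[[[0,0,0,-0.65,-0.64,0,-1],[0,0,0,-0.65,-0.64,0,-1],[0,0,0,-0.65,-0.64,0,-1],[0,0,-0.97,0,0,0,-1],[0,0,-0.97,0,0,0,-1]]]'
python3 -m creep '[[[0,0,-0.97,0,0,0,-1],[0,0,-0.97,0,0,0,-1],[0,0,-0.97,0,0,0,-1],[0,0,-0.97,0,0,0,-1],[0,0,0,0,0,0,-1]]]'
cat >> h.py <<'E'
import json
def wrist(fn):
    s=sensors.get_state(); c=viewer.get_calibration('wrist'); json.dump({k:np.array(v).tolist() for k,v in c.items()},open(fn+'.json','w'))
    cv2.imwrite('pics/'+fn+'.png',save('wrist',fn+'.png'))
    m=R.from_quat(s['eef_rot']).as_matrix(); print('tcp',s['tool_pos'].round(1),'yaw y',np.degrees(np.arctan2(m[1,1],m[0,1])).round(2),'t',s['time'],s['width'])
def go(x,y,z):
    s=sensors.get_state(); d=R.from_quat(s['eef_rot']).inv().apply(np.array([x,y,z])-s['tool_pos']); print('units',(d/60).round(3),'len',np.linalg.norm(d).round(1))
E
python3 -c "
from h import *
wrist('w1')"
```

```text
time: 0.72
tool_pos: [382.4, 352.1, 239.1]
eef_rot: [0.218, 0.976, -0.0, -0.0]
ft_force: [0.5, -0.0, 0.1]
width: 85.7
finger_force: 0.0
time: 1.35
tool_pos: [438.9, 198.9, 239.1]
eef_rot: [0.102, 0.995, -0.0, -0.0]
ft_force: [-0.1, 0.5, -0.1]
width: 85.1
finger_force: 0.0
time: 1.98
tool_pos: [438.7, 199.8, 239.0]
eef_rot: [-0.128, 0.992, -0.0, -0.0]
ft_force: [-1.0, -0.3, -0.1]
width: 85.3
finger_force: 0.0
tcp [438.7 199.8 239. ] yaw y 104.75 t 1.975 85.33458330665809
```

View pics/w1.png

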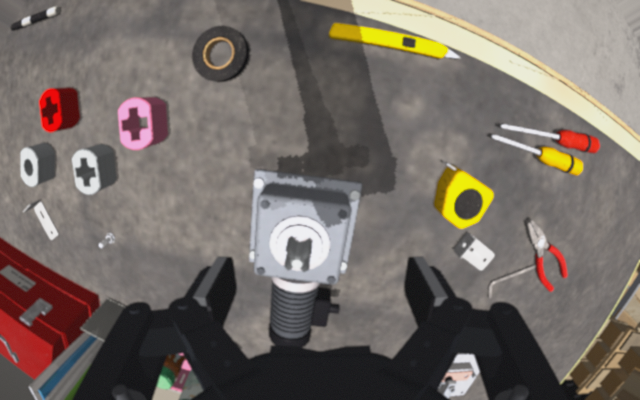

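The wrist view shows the shoulder disc at about (300,245) with the shaft top at about (299,250), and the steel cross hub at (87,170). I'll crop the shaft.

```bash
python3 -c "
from h import *
crop('w1.png','c2.png',230,160,380,290,5)"
```

```text
(no output)
```

View pics/c2.png

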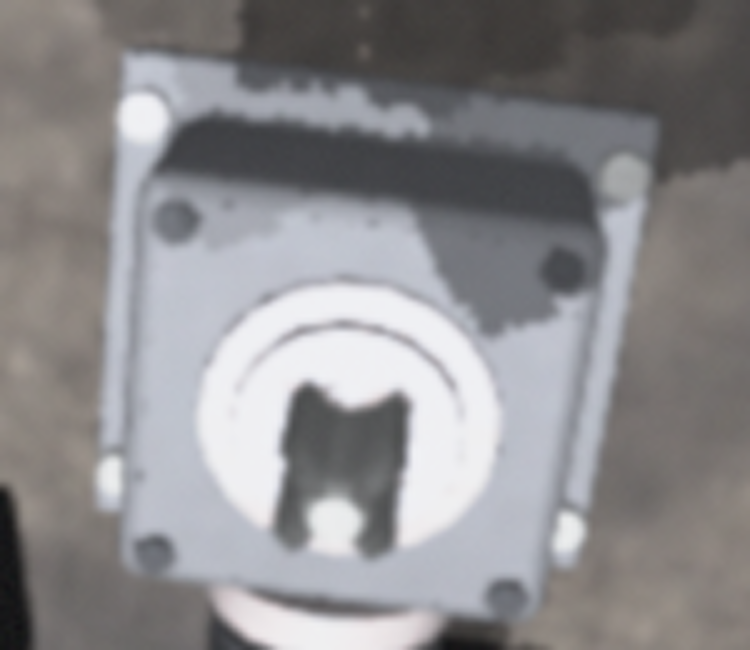

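```bash
python3 - <<'E'
from h import *
c=json.load(open('w1.json'))
q=lambda x,y:(230+(x+.5)/5-.5,160+(y+.5)/5-.5)
p=lambda x,y,z:onz(c,*q(x,y),z,True)
S=[p(x,y,62) for x,y in((175,220),(563,270),(154,552),(507,597))]
for s in S: print(s.round(1))
print('mean',np.mean(S,0))
for a,b in((0,1),(2,3),(0,2),(1,3)):
    d=S[b]-S[a];print(np.degrees(np.arctan2(d[1],d[0]))%90,np.hypot(*d[:2]))
print('disc',p(350,418,62)); print('hub',onz(c,87,169,44,True))
print(R.from_quat(c['orientation']).as_matrix()[:,2])
go(590,215,185)
E
```

```text
[480.1 148.8  62. ]
[469.7 232.6  62. ]
[563.4 159.4  62. ]
[553.1 243.3  62. ]
mean [516.56767306 196.01367116  62.        ]
7.037259291398087 84.39078315913814
7.001464075037688 84.46894432904463
7.253799948708935 84.02402373064028
7.306916680765434 84.07712631373634
disc [516.08245347 196.33548115  62.        ]
hub [ 504.2313828  -108.17789043   44.        ]
[ 0.30447681  0.07809411 -0.949313  ]
units [-2.504 -0.394  0.9  ] len 161.4
```

```bash
python3 -m creep '[[[0,0,0,-0.84,-0.13,0.3,-1],[0,0,0,-0.84,-0.13,0.3,-1],[0,0,0,-0.84,-0.13,0.3,-1],[0,0,0,0,0,0,-1]]]'
python3 - <<'E'
from h import *
wrist('w2')
c=json.load(open('w2.json'));f=200/np.tan(np.radians(c['vertical_fov'])/2)
v=R.from_quat(c['orientation']).inv().apply(np.array([516.5,196,107])-c['origin']);t=np.arctan2(np.hypot(v[0],v[1]),v[2]);u=np.array([c['cx'],c['cy']])+f*t*v[:2]/np.hypot(*v[:2]);print(u)
x,y=[int(max(0,a)) for a in u-[55,45]];print(x,y);crop('w2.png','c3.png',x,y,x+110,y+90,6)
E
```

```text
time: 2.52
tool_pos: [593.0, 215.2, 182.5]
eef_rot: [-0.127, 0.992, -0.001, -0.001]
ft_force: [-0.6, 0.4, 0.6]
width: 85.3
finger_force: 0.0
tcp [593.  215.2 182.5] yaw y 104.58 t 2.525 85.2733447183498
[321.17595043 103.46779538]
266 58
```

View pics/c3.png

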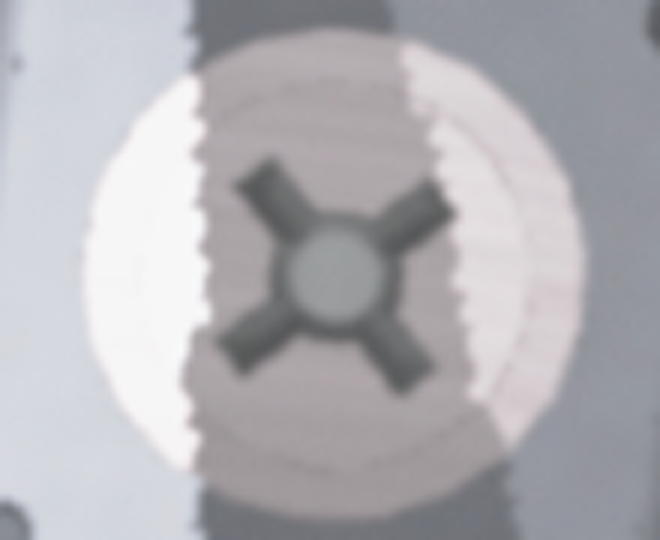

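The shaft tip is at crop (336,277), with spline ends at (258,172), (445,198), (232,357) and (405,378). The splines therefore sit near 45° to the gearbox.

```bash
python3 - <<'E'
from h import *
c=json.load(open('w2.json'))
p=lambda x,y,z:onz(c,266+(x+.5)/6-.5,58+(y+.5)/6-.5,z,True)
print('tip',p(336,277,107),'disc',p(336,273,62),p(336,275,70))
E=[p(x,y,97) for x,y in((258,172),(445,198),(405,378),(232,357))]
for i in(0,1):
    d=E[i+2]-E[i];print(np.degrees(np.arctan2(d[1],d[0]))%90,np.hypot(*d[:2]))
print(np.mean(E,0))
go(490,-121,185)
E
```

```text
tip [516.61679475 196.31199809 107.        ] disc [516.36634043 196.31404602  62.        ] [516.59069938 196.36055814  70.        ]
49.672384473076306 29.910959952537958
51.82837210971452 31.28222819746662
[516.57315882 196.19310628  97.        ]
units [ 3.054 -4.999 -0.012] len 351.4
```

```bash
python3 -m creep '[[[0,0,0,0.28,-0.81,0,-1],[0,0,0,0.28,-0.81,0,-1],[0,0,0,0.28,-0.81,0,-1],[0,0,0,0.28,-0.81,0,-1],[0,0,0,0.28,-0.81,0,-1]]]'
python3 -m creep '[[[0,0,0,0.28,-0.81,0,-1],[0,0,0,0,0,0,-1]]]'
python3 - <<'E'
from h import *
wrist('w3')
c=json.load(open('w3.json'));f=200/np.tan(np.radians(c['vertical_fov'])/2)
v=R.from_quat(c['orientation']).inv().apply(np.array([505,-109,44])-c['origin']);t=np.arctan2(np.hypot(v[0],v[1]),v[2]);u=np.array([c['cx'],c['cy']])+f*t*v[:2]/np.hypot(*v[:2]);print(u)
x,y=[int(max(0,a)) for a in u-[55,45]];print(x,y);crop('w3.png','c4.png',x,y,x+110,y+90,6)
E
```

```text
time: 3.2
tool_pos: [570.9, -41.3, 186.3]
eef_rot: [-0.129, 0.992, 0.0, 0.001]
ft_force: [0.6, -0.0, 0.2]
width: 85.3
finger_force: 0.0
time: 3.45
tool_pos: [566.5, -96.7, 186.4]
eef_rot: [-0.124, 0.992, -0.001, 0.0]
ft_force: [0.0, -0.1, 0.4]
width: 85.2
finger_force: 0.0
tcp [566.5 -96.7 186.4] yaw y 104.3 t 3.45 85.18670885691236
[324.07912553 120.68139005]
269 75
```

View pics/c4.png

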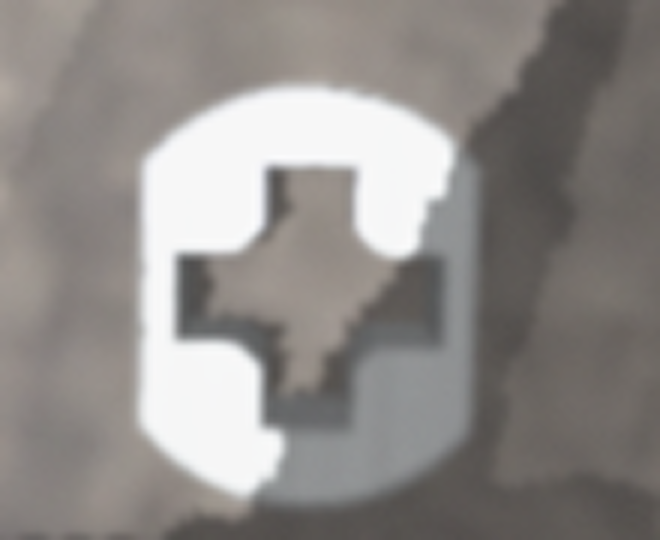

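View pics/w3.png

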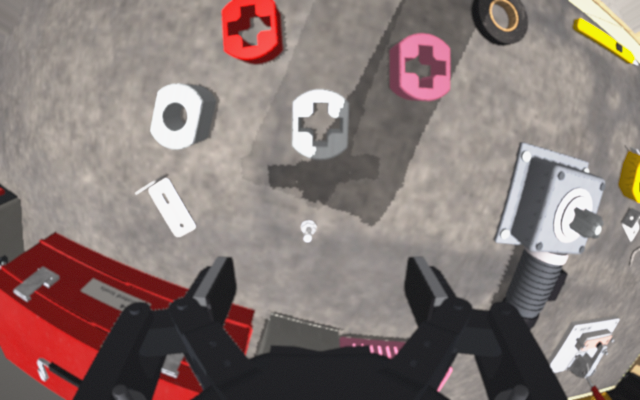

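The steel hub has a cross bore, centred at crop (310,298). Its flats are nearly parallel to the image columns, so they line up with the jaws. The plain hub is at left (177,117) in the full view.

```bash
python3 - <<'E'
from h import *
c=json.load(open('w3.json'))
p=lambda x,y,z:onz(c,269+(x+.5)/6-.5,75+(y+.5)/6-.5,z,True)
print('hub',p(310,298,44))
for a,b in(((143,165),(141,420)),((478,175),(468,440)),((178,300),(443,300)),((312,168),(308,428))):
    d=p(*b,44)-p(*a,44);print(np.degrees(np.arctan2(d[1],d[0]))%90,np.hypot(*d[:2]))
h=p(310,298,44)
go(h[0],h[1],90); go(h[0],h[1],20)
E
```

```text
hub [ 508.9540969  -111.49799837   44.        ]
13.054218478710979 38.419479729789856
12.958406476404706 39.980474229698224
14.319421566024658 39.32402498732903
13.429625553492997 39.08216392232015
units [ 1.015 -0.048  1.602] len 113.8
units [ 1.015 -0.048  2.769] len 177.0
```

```bash
python3 -m creep '[[[0,0,0,0.5,-0.02,0.5,-1],[0,0,0,0.51,-0.03,0.5,-1],[0,0,0,0,0,0.6,-1],[0,0,0,0,0,0.6,-1],[0,0,0,0,0,0.6,-1]]]'; python3 -c "
from h import *
go(509,-111.5,16)"
```

```text
time: 4.12
tool_pos: [510.7, -107.6, 16.9]
eef_rot: [-0.13, 0.992, 0.001, 0.001]
ft_force: [0.2, -0.2, 0.1]
width: 85.4
finger_force: 0.0
units [ 0.044 -0.055  0.015] len 4.3
```

```bash
python3 -m creep '[[[0,0,0,0.04,-0.05,0,1],[0,0,0,0,0,0,1],[0,0,0,0,0,0,1],[0,0,0,0,0,0,1],[0,0,0,0,0,0,1]]]'; python3 -m creep '[[[0,0,0,0,0,0,1],[0,0,0,0,0,-0.7,1],[0,0,0,0,0,-0.7,1],[0,0,0,0,0,-0.7,1],[0,0,0,0,0,0,1]]]'; python3 -c "
from h import *
go(516.5,196.2,142.6)"
```

```text
time: 4.75
tool_pos: [509.9, -113.3, 18.9]
eef_rot: [-0.129, 0.992, -0.0, 0.001]
ft_force: [-2.3, 1.7, 8.1]
width: 49.2
finger_force: 63.1
time: 5.38
tool_pos: [511.1, -113.8, 146.9]
eef_rot: [-0.129, 0.992, -0.001, 0.004]
ft_force: [0.9, -0.7, -4.0]
width: 49.3
finger_force: 63.7
units [-1.407  4.973  0.07 ] len 310.1
```

```bash
python3 -m creep '[[[0,0,0,-0.235,0.83,0,1],[0,0,0,-0.235,0.83,0,1],[0,0,0,-0.235,0.83,0,1],[0,0,0,-0.235,0.83,0,1],[0,0,0,-0.235,0.83,0,1]]]'; python3 -m creep '[[[0,0,0,-0.235,0.83,0,1],[0,0,-0.9,0,0,0,1],[0,0,-0.9,0,0,0,1],[0,0,-0.9,0,0,0,1],[0,0,-0.9,0,0,0,1]]]';  python3 -m creep '[[[0,0,-0.9,0,0,0,1],[0,0,-0.9,0,0,0,1],[0,0,0,0,0,0,1],[0,0,0,0,0,0,1]]]'; python3 -c "
from h import *
go(516.5,196.2,123)
wrist('w4'); crop('w4.png','c5.png',220,180,420,330,4)"
```

```text
time: 6.0
tool_pos: [512.2, 146.6, 142.3]
eef_rot: [-0.129, 0.992, -0.0, -0.001]
ft_force: [0.3, 0.1, -2.4]
width: 49.2
finger_force: 63.4
time: 6.62
tool_pos: [513.1, 196.6, 142.0]
eef_rot: [-0.34, 0.94, -0.0, -0.001]
ft_force: [0.3, 0.5, -1.8]
width: 48.8
finger_force: 63.8
time: 7.12
tool_pos: [513.7, 196.7, 142.7]
eef_rot: [-0.437, 0.899, 0.0, -0.001]
ft_force: [-0.4, 0.8, -2.1]
width: 49.0
finger_force: 63.7
units [-0.022 -0.043  0.328] len 19.9
tcp [513.7 196.7 142.7] yaw y 141.82 t 7.125 49.04471534430896
```

View pics/c5.png

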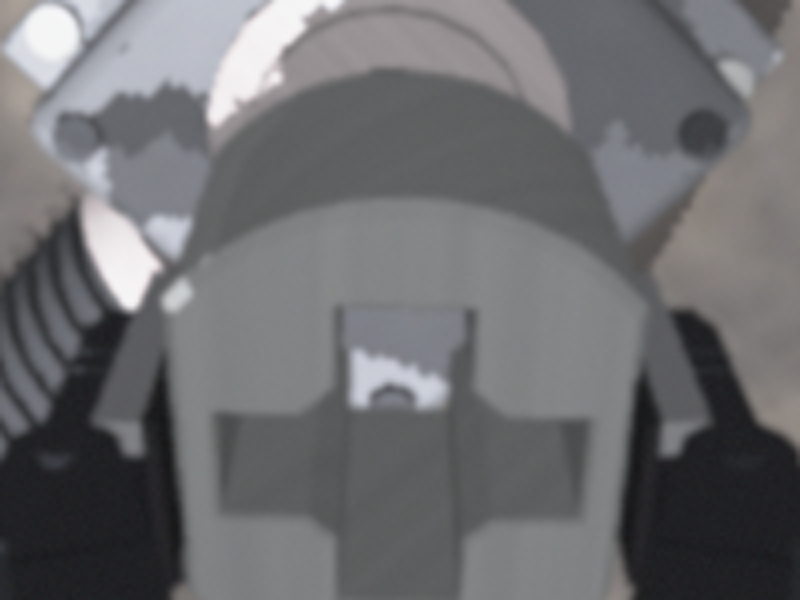

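```bash
python3 - <<'E'
from h import *
c=json.load(open('w4.json'))
p=lambda x,y,z:onz(c,220+(x+.5)/4-.5,180+(y+.5)/4-.5,z,True)
for z in(166,169): print(p(402,466,z).round(1),[np.hypot(*(p(215,465,z)-p(590,465,z))[:2])])
a=p(590,465,168)-p(215,465,168);print(np.degrees(np.arctan2(a[1],a[0]))%90)
E
```

```text
[514.4 197.4 166. ] [np.float64(41.445576960486484)]
[513.  195.7 169. ] [np.float64(40.331624294597454)]
51.85370239445126
```

```bash
python3 -m creep '[[[0,0,0,-0.02,-0.04,0,1],[0,0,0,0,0,0.2,1],[0,0,0,0,0,0.15,1],[0,0,0,0,0,0.1,1],[0,0,0,0,0,0,1]]]'
```

```text
time: 7.8
tool_pos: [516.3, 196.2, 115.5]
eef_rot: [-0.438, 0.899, 0.0, -0.001]
ft_force: [-0.6, 0.7, -2.7]
width: 49.3
finger_force: 63.7
```

Underside is now about 10 mm below the shaft tip, with no contact force. Continuing down.

```bash
python3 -m creep '[[[0,0,0,0,0,0.12,1],[0,0,0,0,0,0.12,1],[0,0,0,0,0,0.12,1],[0,0,0,0,0,0.06,1],[0,0,0,0,0,0,1]]]'
```

```text
time: 8.43
tool_pos: [516.6, 196.3, 90.7]
eef_rot: [-0.438, 0.899, 0.0, -0.0]
ft_force: [0.1, -0.7, -2.1]
width: 49.4
finger_force: 63.7
```

```bash
python3 -m creep '[[[0,0,0,0,0,0.02,1],[0,0,0,0,0,0.02,1],[0,0,0,0,0,0,1],[0,0,0,0,0,0,1]]]'
```

```text
time: 8.93
tool_pos: [517.0, 196.5, 89.0]
eef_rot: [-0.438, 0.899, 0.0, 0.0]
ft_force: [-1.0, -0.4, 0.4]
width: 49.2
finger_force: 63.7
```

```bash
python3 -m creep '[[[0,0,0,0,0,0.02,1],[0,0,0,0,0,0.02,1],[0,0,0,0,0,0,1]]]'
```

```text
time: 9.3
tool_pos: [517.0, 196.5, 88.9]
eef_rot: [-0.438, 0.899, 0.0, 0.0]
ft_force: [-8.5, -3.3, 24.1]
width: 49.3
finger_force: 66.6
```

Firm contact at exactly the expected seated height. Releasing and retreating.

```bash
python3 -m creep '[[[0,0,0,0,0,-0.02,-1],[0,0,0,0,0,0,-1],[0,0,0,0,0,0,-1],[0,0,0,0,0,0,-1],[0,0,0,0,0,0,-1]]]'; python3 -m creep '[[[0,0,0,0,0,-0.5,-1],[0,0,0,0,0,-0.8,-1],[0,0,0,0,0,-0.8,-1],[0,0,0,0.7,0,0,-1],[0,0,0,0,0,0,-1]]]'; python3 -c "
from h import *
wrist('w5'); crop('w5.png','c6.png',170,130,470,330,2.6)"
```

```text
time: 9.93
tool_pos: [516.7, 196.4, 87.3]
eef_rot: [-0.438, 0.899, 0.0, -0.0]
ft_force: [-0.1, 0.2, -0.7]
width: 85.4
finger_force: 0.0
time: 10.55
tool_pos: [489.7, 160.8, 213.8]
eef_rot: [-0.437, 0.9, -0.0, -0.0]
ft_force: [0.1, 0.1, -0.3]
width: 85.3
finger_force: 0.0
tcp [489.7 160.8 213.8] yaw y 141.78 t 10.55 85.32862714884206
```

View pics/c6.png

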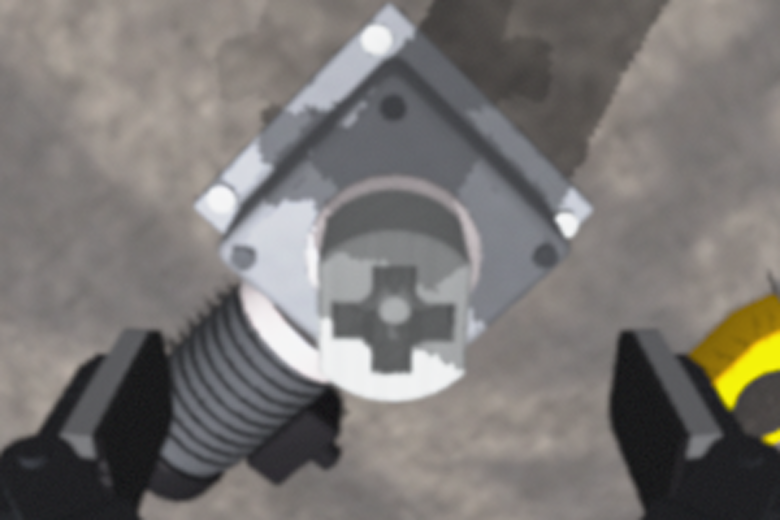

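The hub sits level on the shoulder, with the shaft tip showing at crop (394,310) inside the cross bore, and the gripper is clear.

```bash
python3 -c "
from bench import job
print(job.sign_off())"
```

```text
the job is handed in; nothing more can be done
None
```

The steel cross-bore hub is fully home on the shaft's shoulder with its slots on the splines, the gripper has let go and is clear, and the job was handed in at about 10.6 s; the plain hub and the pink and red look-alikes were not touched.

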